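Set a colour meter to its white tile and take the calibration reading

TASK

Before the screens are matched to the prints, the colour meter on the cutting mat has to be zeroed: turn its round black dial until the white line on it points at the white square on the housing, then press the orange key fully down and let it come back up. Leave the dial on the white square, do not push the meter about on the mat, and leave the mouse, the pen stand and the colour swatches where they are.

Things in the scene. Friction and masses are not known exactly. Their poses are not given: they have to be found in the camera images.
- meter: Grey colour meter, loose, about 0.65 kg, underside at z = 0: a round end 92 mm across with the dial, a tail 72 mm wide with the key, flat top 42 mm up. Origin on the underside, on the long centre line; x along that line towards the round end, z up. Housing from x = -95 to 81 mm; dial axis at x = 35, y = 0, key axis at x = -58, y = 0 (mm). It slides if pushed with more than a few newtons.
- dial_top (a point): Centre of the dial's top face. The dial: a black ribbed cylinder 52 mm across, from 43 to 72 mm above the desk, turning about its upright axis, free all round down to the housing's flat top (42 mm), so it can be pinched across its diameter in any direction. This point's x axis runs outwards along the white line on the dial's top; z up.
- dial_mark (a point): Outer end of the white line, on the top rim of the dial, 26 mm from its axis.
- white_tile (a point): Centre of the white square (10.5 mm) printed on the housing's top, 35.5 mm from the dial's axis towards the round end, on the long centre line. Other signs round the dial, from above: yellow dot 0.7 rad clockwise of it; blue screen, three colour bars, small dark-red dot 0.7, 1.4, 2.1 rad anticlockwise of it.
- dial (a joint): Angle of the dial in rad: 0 when the white line points exactly at the white square, growing as it turns anticlockwise seen from above. Stops at -0.9 and 2.3; starts between 0.7 and 1.9, so it must be turned clockwise. No clicks: an even drag of about 0.04 N m; it stays where it is left.
- key_top (a point): Centre of the top of the orange key, a button 24 mm across that stands 7 mm proud of the housing (top 49 mm above the desk at rest) on the tail, inside an aluminium ring. z up.
- key (a joint): How far the key is pressed, in m: 0 at rest, 0.004 fully down. Sprung: it starts to move at about 1.5 N, is fully down at about 4.4 N, and comes back up by itself.
- mouse: Black computer mouse, 112 x 60 x 36 mm, loose, on the desk to one side of the meter; bystander. Origin under its centre, x along its length.
- pen_stand: Black weighted pen stand, 60 mm across and 62 mm high, with a black stylus upright in it, 192 mm high in all, loose, on the desk to one side of the meter; bystander. Origin under its centre.
- swatches: Fanned-out deck of colour swatches, about 18 mm thick, loose on the desk beyond the meter; bystander. Origin: underside at the rivet; the cards spread from it to 150 mm in direction x, 30 degrees either side.
Mind the look-alikes: they are no part of the job. Of the things that look like the meter, the smaller one is meant.

How it is judged:
On the way, in this order (a step that is already met when the one before it is completed fails the run):
1. the dial's white line points at the white square (within 0.15 rad) and the dial is still, with the key not pressed (value of joint dial between -0.15 and 0.15 rad and velocity of joint dial between -0.1 and 0.1 rad/s and value of joint key below 0.001 m), for 0.2 s.
2. the key is pressed at least 3 mm down with the dial on the white square (value of joint dial between -0.15 and 0.15 rad and value of joint key above 0.003 m), for 0.05 s.
At the end, for the whole second after the job is handed in: The dial's white line points at the white square within 0.15 rad (8.6 degrees), the key is back up (less than 1 mm down), the meter lies flat and still within 50 mm of where it began, and the mouse, the pen stand (upright) and the swatches are within 30 mm of where they began (value of joint dial between -0.15 and 0.15 rad and value of joint key below 0.001 m and linear speed of meter below 0.02 m/s and angle between meter's own z axis and vertical below 0.1 rad and distance of meter from where it was at the start of the episode below 0.05 m and distance of each of mouse, pen_stand, swatches from where it was at the start of the episode below 0.03 m and angle between pen_stand's own z axis and vertical below 0.3 rad); the robot touches nothing.
It fails at once if the key pressed (3 mm or more) while the dial's white line is off the white square (not (value of joint dial between -0.15 and 0.15 rad) and value of joint key above 0.003 m).
It fails at once if the meter pushed more than 50 mm away (distance of meter from where it was at the start of the episode above 0.05 m).
It fails at once if the mouse, the pen stand or the swatches shifted more than 30 mm, or the pen stand tipped over (distance of any of mouse, pen_stand, swatches from where it was at the start of the episode above 0.03 m or angle between pen_stand's own z axis and vertical above 0.3 rad).
It also fails if it takes over 58 s, if anything falls off the work surface, if the arm or the gripper's body presses on something with over 40 N, if the wrist force passes 120 N, or if a joint passes its speed limit or range.

ROBOT

A 7-joint arm with a two-finger parallel gripper is mounted at the origin on the work surface. World frame = base frame: x ahead of the robot, y to its left, z up, the work surface at z = 0. Lengths are in m, angles in rad, forces in N, time in s.
With the tool pointing down it reaches from about 0.425 to 0.925 m from the base axis. Payload 6.8 kg.
Tool frame: the origin (TCP) lies midway between the tips of the shut fingers; the grasp point (between the pads) lies 19 mm behind it; z points along the fingers, y is the line along which they close (so a half turn about z gives the same grasp; the last joint's range is limited). The gripper opens to 85 mm and grips with 20 to 120 N. Pads are 22 mm wide; open, the fingers measure 114 mm over their backs; the gripper's body (76 mm by 85 mm) begins 54 mm behind the grasp point. The pads swing forward as they close: fully open they stand 13 mm farther back than shut.
Start: joints at [1.166, 0.477, 0.022, 1.555, -0.011, 1.109, -0.083], TCP at [0.197, -0.646, 0.231] pointing down, gripper open.
Joint ranges: [-2.96, 2.96], [-0.34, 2.1], [-1.41, 1.46], [0.24, 2.44], [-1.37, 4.51], [0.17, 1.92], [-2.96, 2.96]. Speed limits (rad/s): [2.39, 2.39, 3.14, 3.14, 3.14, 3.14, 3.14].

INTERFACE

Orientations are given as a unit quaternion [w, x, y, z].
In Python, from station import bot gives the robot as it stands.
- The arm moves only by the tool jog_arm, never from a script. Its argument "rows" is a list of rows, each an object of numbers: "fingers": the finger opening in mm, from 0 to 85.4; "x", "y", "z": the shift along the tool's x, y, z in mm; "ax", "ay", "az": the turn, a rotation vector about the tool's x, y, z in degrees. A call has exactly 8 rows; each row shifts and turns the commanded pose from where the row before left it, along the tool's axes as they then stand; what a row does not reach is not made up. A row lasts 1/10 s, in which the tool goes at most 50 mm and 8.59 degrees, less where a joint would pass 70% of its speed; a pose out of reach is approached as far as the arm can. A call with a gripper value outside its range is refused whole. The fingers move at their own pace and stop on an object; "force" is the grip in N (left out, the last holds). Time passes only in rows, so rows that do not move let the fingers close, or fill a call up. It gives the time, the measured TCP pose, the force, the opening and the grip force at its end, in the units of the state.
- bot.get_obs(): the state, without advancing time (a new reading comes with each control period).
- bot.read_camera(name): name is "side" or "top"; returns a dict with "pixels" (420x560x3 uint8, red, green, blue), "vertical_fov" (degrees; the focal length in pixels is half the picture's height over the tangent of half this angle, whatever the lens; pixels are square), "cx", "cy" (the principal point, pixels), "world_from_camera" (4x4, takes a point from camera to world coordinates). Camera axes: x right, y down, z forward; pixel columns grow to the right and rows downward; lengths in m; the calibration is good to about 2 mm. A picture is of the moment at which its call begins. There is no depth.
- bot.hand_in(): hands the job in; it is judged then, once.
The state is a dict: "t": time; "q": joint angles; "joint_vel": joint speeds; "joint_torque": joint torques, N m; "eef_pos": TCP position; "tool_rot": TCP orientation; "contact_force": force on the tool from outside, world axes, zero at the start; "torque": the same for the moment, N m; "gripper_width": opening from 0.0 (shut) to 1.0 (fully open); "grasp_force": force on a finger pad.
Only numpy, scipy, OpenCV 4.12 (cv2) and the standard library are available. Lean on these libraries where they do the work, as an engineer would, in place of code of your own. Each camera call takes 0.05 s, during which the arm holds its last target. There are 200 camera calls.

## Working session

There is one attempt and no reset: what is moved stays moved. The work goes in short steps, Python scripts to look and compute and a tool call to move; the robot and the scene stay as the last step left them, time stands still between calls to the robot, and variables do not carry over. Pictures are saved under pics/ and viewed, at most 10 in all, crops included, and the job is handed in when it is done.

Besides the shell and the picture viewer there is one more tool, called after "Request:" by a JSON object that holds its "name" and its "arguments". jog_arm: Moves the arm, as the interface text tells. Its arguments: {"type":"object","properties":{"rows":{"type":"array","items":{"type":"object","properties":{"fingers":{"type":"number"},"x":{"type":"number"},"y":{"type":"number"},"z":{"type":"number"},"ax":{"type":"number"},"ay":{"type":"number"},"az":{"type":"number"}}}},"force":{"type":"number"}},"required":["rows"]}

```bash
ls; mkdir -p pics
python3 - <<'E'
from station import bot
import cv2,numpy as np
o=bot.get_obs();print({k:np.round(v,3).tolist() for k,v in o.items()})
for n in("top","side"):
    c=bot.read_camera(n);cv2.imwrite(f"pics/{n}0.png",c["pixels"][:,:,::-1])
    print(n,c["vertical_fov"],c["cx"],c["cy"],np.round(c["world_from_camera"],4).tolist())
E
```

```text
pics
{'t': 0.0, 'q': [1.166, 0.478, 0.022, 1.556, -0.012, 1.109, -0.083], 'joint_vel': [-0.0, -0.0, 0.002, -0.002, -0.0, -0.002, 0.0], 'joint_torque': [0.0, -59.645, 1.608, -28.12, 0.012, 0.009, -0.0], 'eef_pos': [0.197, -0.645, 0.23], 'tool_rot': [-0.001, 0.989, 0.148, -0.0], 'contact_force': [0.383, 0.086, 0.642], 'torque': [0.028, 0.011, -0.028], 'grasp_force': 0.0, 'gripper_width': 1.002}
top 46.10870113390465 285.4418362123087 214.8077364367639 [[-0.0198, -0.9921, 0.1237, 0.3361], [-0.9998, 0.0204, 0.0042, 0.0087], [-0.0067, -0.1236, -0.9923, 1.3261], [0.0, 0.0, 0.0, 1.0]]
side 47.10038574491335 279.6077180763067 212.57234850225595 [[-0.9625, -0.1805, 0.2023, 0.1863], [-0.2711, 0.6242, -0.7327, 1.1258], [0.006, -0.7601, -0.6498, 1.0479], [0.0, 0.0, 0.0, 1.0]]
```

View pics/top0.png

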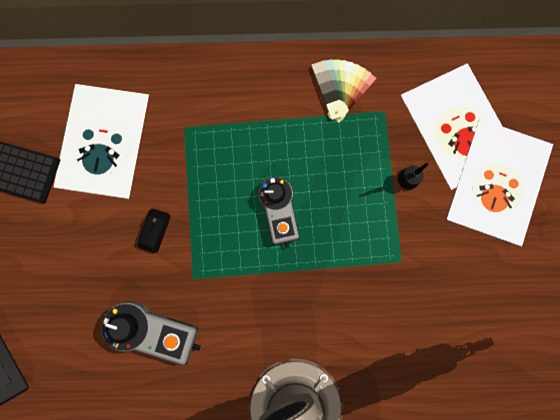

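View pics/side0.png

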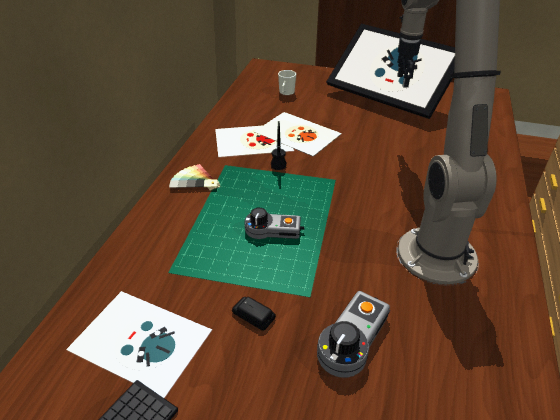

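Look-alikes: the small meter on the mat (top view: dial at 277,193 and key at 283,228) and the larger one on the wood (dial at 122,327 and key at 171,342). The smaller one on the mat is the target. The mouse is at (153,231), the pen stand at (410,178) and the swatches at (342,90). I'll check the choice in a close crop.

```bash
cat > h.py <<'E'
import numpy as np,cv2
def ray(c,u,v):
    f=210/np.tan(np.radians(c["vertical_fov"]/2));M=np.array(c["world_from_camera"])
    return M[:3,3],M[:3,:3]@np.array([(u-c["cx"])/f,(v-c["cy"])/f,1])
def at(c,u,v,z):
    p,d=ray(c,u,v);return p+d*(z-p[2])/d[2]
def proj(c,P):
    f=210/np.tan(np.radians(c["vertical_fov"]/2));M=np.array(c["world_from_camera"])
    q=M[:3,:3].T@(np.array(P)-M[:3,3]);return q[:2]/q[2]*f+[c["cx"],c["cy"]]
def cents(im,m,box,amin=2):
    m=m.astype(np.uint8);k=np.zeros_like(m);x0,y0,x1,y1=box;k[y0:y1,x0:x1]=m[y0:y1,x0:x1]
    n,_,s,c=cv2.connectedComponentsWithStats(k);return [(s[i,4],*c[i]) for i in range(1,n) if s[i,4]>=amin]
E
python3 - <<'E'
from station import bot
from h import *
for n,box in(("top",(245,160,315,255)),("side",(235,195,315,250))):
    c=bot.read_camera(n);im=c["pixels"];x0,y0,x1,y1=box
    s=6
    cv2.imwrite(f"pics/{n}1.png",cv2.resize(im[y0:y1,x0:x1,::-1],None,fx=s,fy=s,interpolation=cv2.INTER_CUBIC))
    h=cv2.cvtColor(im,cv2.COLOR_RGB2HSV).astype(int);H,S,V=h[...,0],h[...,1],h[...,2]
    for nm,m,z in(("orange",(H>5)&(H<18)&(S>170)&(V>150),.049),("white",(S<40)&(V>200),.072),("yellow",(H>22)&(H<33)&(S>150)&(V>130),.042),("blue",(H>100)&(H<125)&(S>150)&(V>80),.042)):
        for a,u,v in cents(im,m,box): print(n,nm,a,round(u,1),round(v,1),np.round(at(c,u,v,z),4),np.round(at(c,u,v,.042),4))
E
```

```text
top orange 53 282.5 227.4 [0.4624 0.0225 0.049 ] [0.4631 0.0226 0.042 ]
top white 12 272.4 179.9 [0.584  0.0458 0.072 ] [0.59   0.0467 0.042 ]
top white 8 268.5 191.0 [0.5552 0.0564 0.072 ] [0.5605 0.0575 0.042 ]
top white 4 282.5 222.0 [0.4741 0.0218 0.072 ] [0.4774 0.0222 0.042 ]
top white 16 286.0 229.2 [0.4555 0.0133 0.072 ] [0.4583 0.0134 0.042 ]
top yellow 12 281.5 181.5 [0.5852 0.0228 0.042 ] [0.5852 0.0228 0.042 ]
top blue 17 264.4 184.9 [0.5769 0.0681 0.042 ] [0.5769 0.0681 0.042 ]
side orange 10 288.8 218.8 [0.4614 0.0204 0.049 ] [0.4634 0.0126 0.042 ]
side orange 3 288.0 222.0 [0.4599 0.0357 0.049 ] [0.4618 0.028  0.042 ]
side white 5 256.4 215.4 [0.5555 0.0582 0.072 ] [0.5669 0.0254 0.042 ]
side white 7 247.3 218.4 [0.5781 0.0796 0.072 ] [0.5901 0.0474 0.042 ]
side white 3 292.0 221.0 [0.4431 0.0529 0.072 ] [0.451 0.02  0.042]
side white 15 272.8 225.0 [0.4943 0.0867 0.072 ] [0.5038 0.0548 0.042 ]
side white 6 278.2 224.3 [0.4795 0.0793 0.072 ] [0.4885 0.0472 0.042 ]
side white 3 297.0 226.0 [0.4228 0.0708 0.072 ] [0.4301 0.0384 0.042 ]
side blue 6 249.2 223.7 [0.5765 0.0693 0.042 ] [0.5765 0.0693 0.042 ]
```

View pics/top1.png

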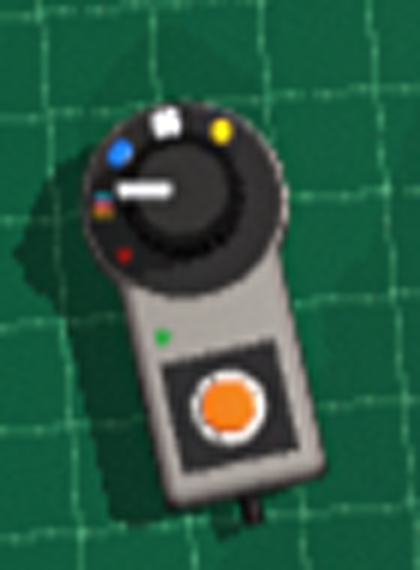

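View pics/side1.png

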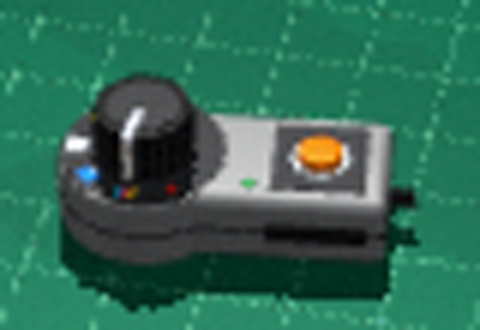

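The crop confirms it: the smaller meter on the mat. In the top view the key is at (282.5,227.4) and the white square at (272.4,179.9). The line is at (268.5,191) and points towards the colour bars.

Key to square measures 130 mm against 128.5 mm expected. The heading is about 11° and the dial axis about (0.5545, 0.040). The dial reads about 1.35 rad. Next I'll move above the dial.

Request:
{"name": "jog_arm", "arguments": {"rows": [{"x": 33,"y": -33,"fingers": 85},{"x": 33,"y": -33},{"x": 33,"y": -33},{"x": 33,"y": -33},{"x": 33,"y": -33},{"x": 33,"y": -33},{"x": 33,"y": -33},{"x": 33,"y": -33}], "force": 20}}

```text
invalid input
```

Request:
{"name": "jog_arm", "arguments": {"rows": [{"x": 33,"y": -33},{"x": 33,"y": -33},{"x": 33,"y": -33},{"x": 33,"y": -33},{"x": 33,"y": -33},{"x": 33,"y": -33},{"x": 33,"y": -33},{"x": 0}]}}

```text
invalid input
```

Request:
{"name": "jog_arm", "arguments": {"rows": [{"az": -8.5},{"az": -8.5},{"az": -8.5},{"az": -8.5},{"az": -8.5},{"az": -8.5},{"az": -8.5},{"az": -8.5}]}}

```text
invalid input
```

Request:
{"name": "jog_arm", "arguments": {"rows": [{"az": -8.5},{"az": -8.5},{"az": -8.5},{"az": -8.5},{"az": -8.5},{"az": -5},{"x": 0},{"x": 0}]}}

```text
invalid input
```

Request:
{"name": "jog_arm", "arguments": {"rows": [{"x": 33,"y": -33,"z": 0,"ax": 0,"ay": 0,"az": 0,"fingers": 85},{"x": 33,"y": -33,"z": 0,"ax": 0,"ay": 0,"az": 0,"fingers": 85},{"x": 33,"y": -33,"z": 0,"ax": 0,"ay": 0,"az": 0,"fingers": 85},{"x": 33,"y": -33,"z": 0,"ax": 0,"ay": 0,"az": 0,"fingers": 85},{"x": 33,"y": -33,"z": 0,"ax": 0,"ay": 0,"az": 0,"fingers": 85},{"x": 33,"y": -33,"z": 0,"ax": 0,"ay": 0,"az": 0,"fingers": 85},{"x": 33,"y": -33,"z": 0,"ax": 0,"ay": 0,"az": 0,"fingers": 85},{"x": 33,"y": -33,"z": 0,"ax": 0,"ay": 0,"az": 0,"fingers": 85}], "force": 20}}

```text
t: 1.0
eef_pos: [0.3732, -0.3141, 0.2314]
tool_rot: [0.0, 0.989, 0.148, 0.0]
contact_force: [0.8, 0.1, 1.0]
gripper_width: 0.99
grasp_force: 0.0
```

Request:
{"name": "jog_arm", "arguments": {"rows": [{"x": 34.5,"y": -35.7,"z": 0,"ax": 0,"ay": 0,"az": 0,"fingers": 85},{"x": 34.5,"y": -35.7,"z": 0,"ax": 0,"ay": 0,"az": 0,"fingers": 85},{"x": 34.5,"y": -35.7,"z": 0,"ax": 0,"ay": 0,"az": 0,"fingers": 85},{"x": 34.5,"y": -35.7,"z": 0,"ax": 0,"ay": 0,"az": 0,"fingers": 85},{"x": 34.5,"y": -35.7,"z": 0,"ax": 0,"ay": 0,"az": 0,"fingers": 85},{"x": 34.5,"y": -35.7,"z": 0,"ax": 0,"ay": 0,"az": 0,"fingers": 85},{"x": 34.5,"y": -35.7,"z": 0,"ax": 0,"ay": 0,"az": 0,"fingers": 85},{"x": 34.5,"y": -35.7,"z": 0,"ax": 0,"ay": 0,"az": 0,"fingers": 85}]}}

```text
t: 1.8
eef_pos: [0.5537, 0.0397, 0.2314]
tool_rot: [0.0, 0.989, 0.148, 0.0]
contact_force: [0.7, -0.6, -0.7]
gripper_width: 0.992
grasp_force: 0.0
```

Request:
{"name": "jog_arm", "arguments": {"rows": [{"x": 0,"y": 0,"z": 0,"ax": 0,"ay": 0,"az": -8.5,"fingers": 85},{"x": 0,"y": 0,"z": 0,"ax": 0,"ay": 0,"az": -8.5,"fingers": 85},{"x": 0,"y": 0,"z": 0,"ax": 0,"ay": 0,"az": -8.5,"fingers": 85},{"x": 0,"y": 0,"z": 0,"ax": 0,"ay": 0,"az": -8.5,"fingers": 85},{"x": 0,"y": 0,"z": 0,"ax": 0,"ay": 0,"az": -8.5,"fingers": 85},{"x": 0,"y": 0,"z": 0,"ax": 0,"ay": 0,"az": -8.5,"fingers": 85},{"x": 0,"y": 0,"z": 0,"ax": 0,"ay": 0,"az": -8.5,"fingers": 85},{"x": 0,"y": 0,"z": 0,"ax": 0,"ay": 0,"az": -8.5,"fingers": 85}]}}

```text
t: 2.6
eef_pos: [0.5529, 0.0378, 0.2312]
tool_rot: [-0.0, 0.735, 0.678, -0.0]
contact_force: [-0.8, 0.2, 0.5]
gripper_width: 0.997
grasp_force: 0.0
```

Request:
{"name": "jog_arm", "arguments": {"rows": [{"x": 0,"y": 0,"z": 20,"ax": 0,"ay": 0,"az": -8,"fingers": 85},{"x": 0,"y": 0,"z": 20,"ax": 0,"ay": 0,"az": -8,"fingers": 85},{"x": 0,"y": 0,"z": 20,"ax": 0,"ay": 0,"az": -8,"fingers": 85},{"x": 0,"y": 0,"z": 20,"ax": 0,"ay": 0,"az": -8,"fingers": 85},{"x": 0,"y": 0,"z": 20,"ax": 0,"ay": 0,"az": -8,"fingers": 85},{"x": 0,"y": 0,"z": 20,"ax": 0,"ay": 0,"az": -8,"fingers": 85},{"x": 0,"y": 0,"z": 0,"ax": 0,"ay": 0,"az": 0,"fingers": 85},{"x": 0,"y": 0,"z": 0,"ax": 0,"ay": 0,"az": 0,"fingers": 85}]}}

```text
t: 3.4
eef_pos: [0.553, 0.038, 0.1114]
tool_rot: [-0.0, 0.4, 0.916, 0.0]
contact_force: [0.5, 0.0, 0.6]
gripper_width: 0.996
grasp_force: 0.0
```

Run:
```python
from station import bot
from h import *
o=bot.get_obs();print({k:np.round(o[k],4).tolist() for k in("t","q","eef_pos","tool_rot")})
c=bot.read_camera("side");im=c["pixels"];print(proj(c,o["eef_pos"]),proj(c,(.5545,.04,.072)))
cv2.imwrite("pics/s2.png",cv2.resize(im[130:260,200:350,::-1],None,fx=4,fy=4,interpolation=cv2.INTER_CUBIC))
```

```text
{'t': 3.4, 'q': [0.3825, 0.5311, -0.7268, 1.9131, 0.4557, 0.8688, 0.1684], 'eef_pos': [0.553, 0.038, 0.1114], 'tool_rot': [-0.0004, 0.4005, 0.9163, 0.0]}
[258.87457846 201.6966727 ] [258.50585116 211.78777043]
```

View pics/s2.png

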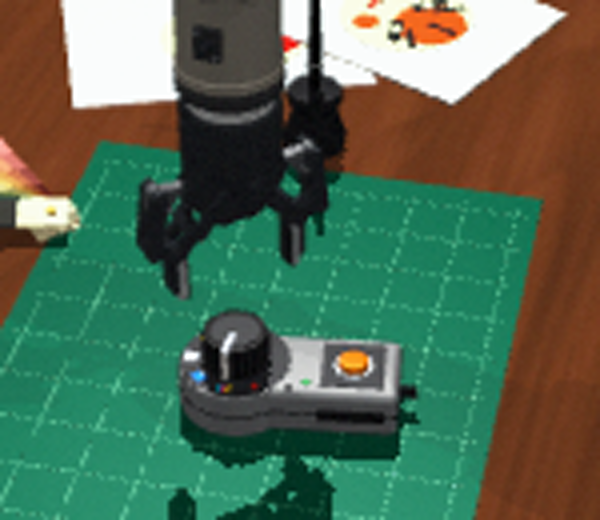

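The crop shows the fingers astride the dial, about 40 mm above it, with the meter undisturbed. I'll go down, close on the dial, and look at the result.

Request:
{"name": "jog_arm", "arguments": {"rows": [{"x": 0.5,"y": 2.5,"z": 10,"ax": 0,"ay": 0,"az": 0,"fingers": 85},{"x": 0,"y": 0,"z": 10,"ax": 0,"ay": 0,"az": 0,"fingers": 85},{"x": 0,"y": 0,"z": 10,"ax": 0,"ay": 0,"az": 0,"fingers": 85},{"x": 0,"y": 0,"z": 10,"ax": 0,"ay": 0,"az": 0,"fingers": 85},{"x": 0,"y": 0,"z": 10,"ax": 0,"ay": 0,"az": 0,"fingers": 85},{"x": 0,"y": 0,"z": 10,"ax": 0,"ay": 0,"az": 0,"fingers": 85},{"x": 0,"y": 0,"z": 7,"ax": 0,"ay": 0,"az": 0,"fingers": 85},{"x": 0,"y": 0,"z": 0,"ax": 0,"ay": 0,"az": 0,"fingers": 85}]}}

```text
t: 4.25
eef_pos: [0.5538, 0.04, 0.0431]
tool_rot: [-0.001, 0.399, 0.917, -0.0]
contact_force: [-0.2, 0.2, 0.3]
gripper_width: 1.0
grasp_force: 0.0
```

Request:
{"name": "jog_arm", "arguments": {"rows": [{"x": 0,"y": 0,"z": 0,"ax": 0,"ay": 0,"az": 0,"fingers": 62},{"x": 0,"y": 0,"z": 0,"ax": 0,"ay": 0,"az": 0,"fingers": 58},{"x": 0,"y": 0,"z": 0,"ax": 0,"ay": 0,"az": 0,"fingers": 55},{"x": 0,"y": 0,"z": 0,"ax": 0,"ay": 0,"az": 0,"fingers": 53},{"x": 0,"y": 0,"z": 0,"ax": 0,"ay": 0,"az": 0,"fingers": 51},{"x": 0,"y": 0,"z": 0,"ax": 0,"ay": 0,"az": 0,"fingers": 49},{"x": 0,"y": 0,"z": 0,"ax": 0,"ay": 0,"az": 0,"fingers": 47},{"x": 0,"y": 0,"z": 0,"ax": 0,"ay": 0,"az": 0,"fingers": 47}], "force": 20}}

```text
t: 5.05
eef_pos: [0.5546, 0.0398, 0.0448]
tool_rot: [0.0, 0.399, 0.917, -0.0]
contact_force: [-2.5, -0.7, 5.0]
gripper_width: 0.597
grasp_force: 20.1
```

Request:
{"name": "jog_arm", "arguments": {"rows": [{"x": 0,"y": 0,"z": -1.5,"ax": 0,"ay": 0,"az": 4,"fingers": 47},{"x": 0,"y": 0,"z": 0,"ax": 0,"ay": 0,"az": 6,"fingers": 47},{"x": 0,"y": 0,"z": 0,"ax": 0,"ay": 0,"az": 6,"fingers": 47},{"x": 0,"y": 0,"z": 0,"ax": 0,"ay": 0,"az": 6,"fingers": 47},{"x": 0,"y": 0,"z": 0,"ax": 0,"ay": 0,"az": 6,"fingers": 47},{"x": 0,"y": 0,"z": 0,"ax": 0,"ay": 0,"az": 6,"fingers": 47},{"x": 0,"y": 0,"z": 0,"ax": 0,"ay": 0,"az": 6,"fingers": 47},{"x": 0,"y": 0,"z": 0,"ax": 0,"ay": 0,"az": 6,"fingers": 47}]}}

```text
t: 5.85
eef_pos: [0.5536, 0.0397, 0.045]
tool_rot: [-0.0, 0.727, 0.687, -0.001]
contact_force: [0.5, -0.1, -4.9]
gripper_width: 0.606
grasp_force: 21.8
```

Request:
{"name": "jog_arm", "arguments": {"rows": [{"x": 0,"y": 0,"z": 0,"ax": 0,"ay": 0,"az": 6,"fingers": 47},{"x": 0,"y": 0,"z": 0,"ax": 0,"ay": 0,"az": 6,"fingers": 47},{"x": 0,"y": 0,"z": 0,"ax": 0,"ay": 0,"az": 6,"fingers": 47},{"x": 0,"y": 0,"z": 0,"ax": 0,"ay": 0,"az": 6,"fingers": 47},{"x": 0,"y": 0,"z": 0,"ax": 0,"ay": 0,"az": 5,"fingers": 47},{"x": 0,"y": 0,"z": 0,"ax": 0,"ay": 0,"az": 2,"fingers": 47},{"x": 0,"y": 0,"z": 0,"ax": 0,"ay": 0,"az": 0,"fingers": 47},{"x": 0,"y": 0,"z": 0,"ax": 0,"ay": 0,"az": 0,"fingers": 47}]}}

```text
t: 6.65
eef_pos: [0.5542, 0.0401, 0.0455]
tool_rot: [-0.0, 0.883, 0.47, -0.0]
contact_force: [0.2, 0.0, -4.5]
gripper_width: 0.604
grasp_force: 21.8
```

Request:
{"name": "jog_arm", "arguments": {"rows": [{"x": 0,"y": 0,"z": 0,"ax": 0,"ay": 0,"az": 0,"fingers": 55},{"x": 0,"y": 0,"z": 0,"ax": 0,"ay": 0,"az": 0,"fingers": 65},{"x": 0,"y": 0,"z": 0,"ax": 0,"ay": 0,"az": 0,"fingers": 85},{"x": 0,"y": 0,"z": 0,"ax": 0,"ay": 0,"az": 0,"fingers": 85},{"x": 0,"y": 0,"z": -20,"ax": 0,"ay": 0,"az": 0,"fingers": 85},{"x": 0,"y": 0,"z": -30,"ax": 0,"ay": 0,"az": 0,"fingers": 85},{"x": 0,"y": 0,"z": -40,"ax": 0,"ay": 0,"az": 0,"fingers": 85},{"x": 0,"y": 0,"z": -20,"ax": 0,"ay": 0,"az": 0,"fingers": 85}]}}

```text
t: 7.45
eef_pos: [0.5561, 0.0404, 0.1591]
tool_rot: [0.001, 0.883, 0.47, 0.002]
contact_force: [0.4, 0.4, -0.5]
gripper_width: 0.996
grasp_force: 0.0
```

Run:
```python
from station import bot
from h import *
ims=[]
for n,box in(("top",(245,160,315,255)),("side",(235,195,315,250))):
    c=bot.read_camera(n);im=c["pixels"];x0,y0,x1,y1=box
    ims.append(cv2.resize(im[y0:y1,x0:x1,::-1],(350,350) if n=="top" else (440,350),interpolation=cv2.INTER_CUBIC))
    h=cv2.cvtColor(im,cv2.COLOR_RGB2HSV).astype(int);H,S,V=h[...,0],h[...,1],h[...,2]
    for nm,m,z in(("orange",(H>5)&(H<18)&(S>170)&(V>150),.049),("white",(S<40)&(V>200),.072),("blue",(H>100)&(H<125)&(S>150)&(V>80),.042)):
        for a,u,v in cents(im,m,box): print(n,nm,a,round(u,1),round(v,1),np.round(at(c,u,v,z),4),np.round(at(c,u,v,.042),4))
cv2.imwrite("pics/3.png",np.hstack(ims))
```

```text
side orange 18 287.4 219.9 [0.4642 0.0265 0.049 ] [0.4661 0.0188 0.042 ]
side white 7 253.0 212.0 [0.5707 0.0457 0.072 ] [0.5825 0.0125 0.042 ]
side white 6 247.0 218.5 [0.5788 0.0801 0.072 ] [0.5909 0.048  0.042 ]
side white 4 283.2 221.5 [0.4681 0.0626 0.072 ] [0.4768 0.0299 0.042 ]
side white 3 291.7 221.7 [0.4433 0.0562 0.072 ] [0.4512 0.0233 0.042 ]
side white 30 275.4 225.7 [0.4857 0.0877 0.072 ] [0.4949 0.0558 0.042 ]
side white 3 295.7 227.7 [0.4248 0.0792 0.072 ] [0.4322 0.047  0.042 ]
side blue 4 248.8 223.5 [0.578 0.069 0.042] [0.578 0.069 0.042]
```

View pics/3.png

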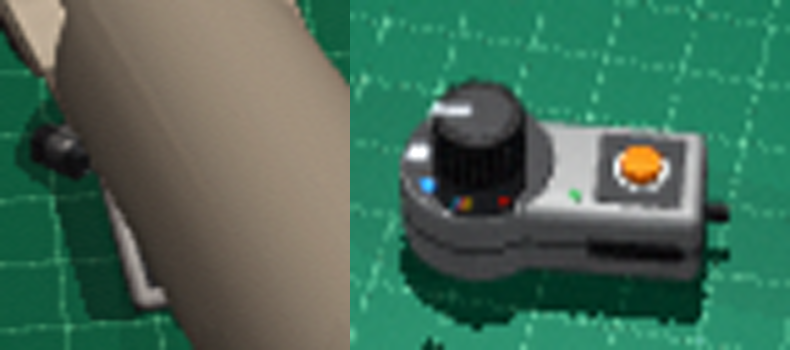

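Side view: the line now points towards the square and the fingers are clear. The arm hides the dial from above, so I'll move aside for a proper check before pressing.

Request:
{"name": "jog_arm", "arguments": {"rows": [{"x": 34,"y": -23,"z": -5,"ax": 0,"ay": 0,"az": 0,"fingers": 85},{"x": 34,"y": -23,"z": -5,"ax": 0,"ay": 0,"az": 0,"fingers": 85},{"x": 34,"y": -23,"z": -5,"ax": 0,"ay": 0,"az": 0,"fingers": 85},{"x": 34,"y": -23,"z": -5,"ax": 0,"ay": 0,"az": 0,"fingers": 60},{"x": 34,"y": -23,"z": -5,"ax": 0,"ay": 0,"az": 0,"fingers": 40},{"x": 34,"y": -23,"z": -5,"ax": 0,"ay": 0,"az": 0,"fingers": 20},{"x": 0,"y": 0,"z": 0,"ax": 0,"ay": 0,"az": 0,"fingers": 0},{"x": 0,"y": 0,"z": 0,"ax": 0,"ay": 0,"az": 0,"fingers": 0}]}}

```text
t: 8.35
eef_pos: [0.5533, 0.2874, 0.1847]
tool_rot: [-0.0, 0.882, 0.471, -0.001]
contact_force: [-0.0, -0.2, -0.1]
gripper_width: 0.139
grasp_force: 0.0
```

Run:
```python
from station import bot
from h import *
n,box="top",(245,160,315,255)
c=bot.read_camera(n);im=c["pixels"];x0,y0,x1,y1=box
cv2.imwrite("pics/4.png",cv2.resize(im[y0:y1,x0:x1,::-1],None,fx=6,fy=6,interpolation=cv2.INTER_CUBIC))
h=cv2.cvtColor(im,cv2.COLOR_RGB2HSV).astype(int);H,S,V=h[...,0],h[...,1],h[...,2]
for nm,m,z in(("orange",(H>5)&(H<18)&(S>170)&(V>150),.049),("white",(S<40)&(V>200),.072),("yellow",(H>22)&(H<33)&(S>150)&(V>130),.042),("blue",(H>100)&(H<125)&(S>150)&(V>80),.042)):
    for a,u,v in cents(im,m,box): print(n,nm,a,round(u,1),round(v,1),np.round(at(c,u,v,z),4),np.round(at(c,u,v,.042),4))
```

```text
top orange 50 281.8 226.8 [0.464  0.0242 0.049 ] [0.4647 0.0243 0.042 ]
top white 25 272.7 181.9 [0.5788 0.0451 0.072 ] [0.5846 0.046  0.042 ]
top white 3 279.0 222.3 [0.4734 0.0308 0.072 ] [0.4767 0.0313 0.042 ]
top white 12 286.0 226.5 [0.4624 0.0131 0.072 ] [0.4654 0.0132 0.042 ]
top yellow 11 281.5 180.6 [0.5875 0.0228 0.042 ] [0.5875 0.0228 0.042 ]
top blue 13 264.4 184.2 [0.579  0.0681 0.042 ] [0.579  0.0681 0.042 ]
```

View pics/4.png

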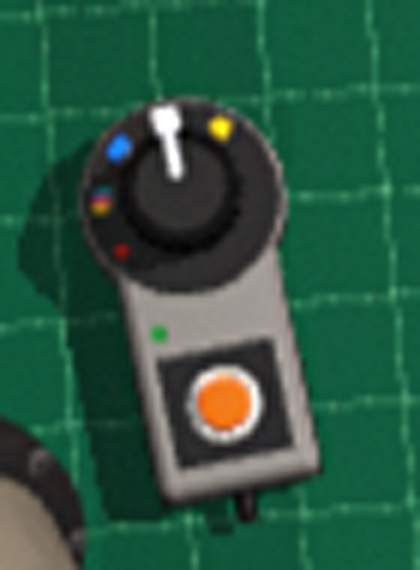

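The line in the crop (from 178,180 to 166,125) points straight at the square (165,120), so the dial error is about 0. The key is at (0.464, 0.024). Now I'll go above it with the fingers shut.

Request:
{"name": "jog_arm", "arguments": {"rows": [{"x": -33.6,"y": 9,"z": 0,"ax": 0,"ay": 0,"az": 0,"fingers": 0},{"x": -33.6,"y": 9,"z": 0,"ax": 0,"ay": 0,"az": 0,"fingers": 0},{"x": -33.6,"y": 9,"z": 0,"ax": 0,"ay": 0,"az": 0,"fingers": 0},{"x": -33.6,"y": 9,"z": 0,"ax": 0,"ay": 0,"az": 0,"fingers": 0},{"x": -33.6,"y": 9,"z": 0,"ax": 0,"ay": 0,"az": 0,"fingers": 0},{"x": -33.6,"y": 9,"z": 0,"ax": 0,"ay": 0,"az": 0,"fingers": 0},{"x": -33.6,"y": 9,"z": 0,"ax": 0,"ay": 0,"az": 0,"fingers": 0},{"x": -33.6,"y": 9,"z": 0,"ax": 0,"ay": 0,"az": 0,"fingers": 0}]}}

```text
t: 9.2
eef_pos: [0.4623, 0.0199, 0.1854]
tool_rot: [0.0, 0.884, 0.468, -0.001]
contact_force: [1.3, -0.1, -0.5]
gripper_width: -0.001
grasp_force: 0.0
```

Request:
{"name": "jog_arm", "arguments": {"rows": [{"x": 0,"y": 0,"z": 25,"ax": 0,"ay": 0,"az": 0,"fingers": 0},{"x": 0,"y": 0,"z": 25,"ax": 0,"ay": 0,"az": 0,"fingers": 0},{"x": 0,"y": 0,"z": 25,"ax": 0,"ay": 0,"az": 0,"fingers": 0},{"x": 0,"y": 0,"z": 25,"ax": 0,"ay": 0,"az": 0,"fingers": 0},{"x": 0,"y": 0,"z": 15,"ax": 0,"ay": 0,"az": 0,"fingers": 0},{"x": 0,"y": 0,"z": 10,"ax": 0,"ay": 0,"az": 0,"fingers": 0},{"x": 0,"y": 0,"z": 5,"ax": 0,"ay": 0,"az": 0,"fingers": 0},{"x": 0,"y": 0,"z": 0,"ax": 0,"ay": 0,"az": 0,"fingers": 0}]}}

```text
t: 10.0
eef_pos: [0.4633, 0.0226, 0.0555]
tool_rot: [-0.0, 0.883, 0.469, -0.0]
contact_force: [-1.0, 0.1, -0.1]
gripper_width: -0.003
grasp_force: 0.0
```

Run:
```python
from station import bot
from h import *
o=bot.get_obs();print({k:np.round(o[k],4).tolist() for k in("t","eef_pos","tool_rot","contact_force")})
c=bot.read_camera("side");im=c["pixels"];print(proj(c,o["eef_pos"]))
cv2.imwrite("pics/5.png",cv2.resize(im[165:255,225:325,::-1],None,fx=6,fy=6,interpolation=cv2.INTER_CUBIC))
```

```text
{'t': 10.0, 'eef_pos': [0.4633, 0.0226, 0.0555], 'tool_rot': [-0.0, 0.8831, 0.4691, -0.0004], 'contact_force': [-1.0071, 0.0816, -0.1325]}
[288.0767722  217.57658267]
```

View pics/5.png

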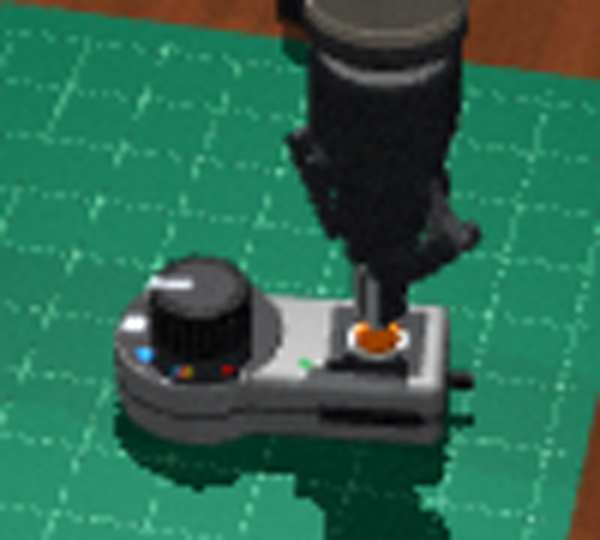

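The fingertips hang just above the orange key, at about (380,325) in the crop. I'll press gently.

Request:
{"name": "jog_arm", "arguments": {"rows": [{"x": 0,"y": 0,"z": 3,"ax": 0,"ay": 0,"az": 0,"fingers": 0},{"x": 0,"y": 0,"z": 3,"ax": 0,"ay": 0,"az": 0,"fingers": 0},{"x": 0,"y": 0,"z": 1.5,"ax": 0,"ay": 0,"az": 0,"fingers": 0},{"x": 0,"y": 0,"z": 1,"ax": 0,"ay": 0,"az": 0,"fingers": 0},{"x": 0,"y": 0,"z": 1,"ax": 0,"ay": 0,"az": 0,"fingers": 0},{"x": 0,"y": 0,"z": 0.5,"ax": 0,"ay": 0,"az": 0,"fingers": 0},{"x": 0,"y": 0,"z": 0,"ax": 0,"ay": 0,"az": 0,"fingers": 0},{"x": 0,"y": 0,"z": 0,"ax": 0,"ay": 0,"az": 0,"fingers": 0}]}}

```text
t: 10.85
eef_pos: [0.4639, 0.0232, 0.046]
tool_rot: [0.0, 0.883, 0.469, 0.0]
contact_force: [1.0, -0.8, 3.3]
gripper_width: 0.003
grasp_force: 1.8
```

Request:
{"name": "jog_arm", "arguments": {"rows": [{"x": 0,"y": 0,"z": 0.5,"ax": 0,"ay": 0,"az": 0,"fingers": 0},{"x": 0,"y": 0,"z": 0.5,"ax": 0,"ay": 0,"az": 0,"fingers": 0},{"x": 0,"y": 0,"z": 0.5,"ax": 0,"ay": 0,"az": 0,"fingers": 0},{"x": 0,"y": 0,"z": 0.5,"ax": 0,"ay": 0,"az": 0,"fingers": 0},{"x": 0,"y": 0,"z": 0,"ax": 0,"ay": 0,"az": 0,"fingers": 0},{"x": 0,"y": 0,"z": 0,"ax": 0,"ay": 0,"az": 0,"fingers": 0},{"x": 0,"y": 0,"z": 0,"ax": 0,"ay": 0,"az": 0,"fingers": 0},{"x": 0,"y": 0,"z": 0,"ax": 0,"ay": 0,"az": 0,"fingers": 0}]}}

```text
t: 11.65
eef_pos: [0.464, 0.0232, 0.0448]
tool_rot: [0.0, 0.883, 0.469, 0.0]
contact_force: [-4.2, -1.4, 18.4]
gripper_width: 0.001
grasp_force: 9.2
```

18 N at a tip height of 45 mm, which is 49 − 4 mm, so the key is fully down. I'll lift off and move aside.

Request:
{"name": "jog_arm", "arguments": {"rows": [{"x": 0,"y": 0,"z": -3,"ax": 0,"ay": 0,"az": 0,"fingers": 0},{"x": 0,"y": 0,"z": -7,"ax": 0,"ay": 0,"az": 0,"fingers": 0},{"x": 0,"y": 0,"z": -20,"ax": 0,"ay": 0,"az": 0,"fingers": 0},{"x": 0,"y": 0,"z": -40,"ax": 0,"ay": 0,"az": 0,"fingers": 0},{"x": 0,"y": 0,"z": -40,"ax": 0,"ay": 0,"az": 0,"fingers": 0},{"x": 0,"y": 0,"z": -30,"ax": 0,"ay": 0,"az": 0,"fingers": 0},{"x": 0,"y": 0,"z": 0,"ax": 0,"ay": 0,"az": 0,"fingers": 0},{"x": 0,"y": 0,"z": 0,"ax": 0,"ay": 0,"az": 0,"fingers": 0}]}}

```text
t: 12.45
eef_pos: [0.4634, 0.0232, 0.184]
tool_rot: [0.0, 0.883, 0.469, 0.0]
contact_force: [-0.1, 0.5, -0.5]
gripper_width: 0.003
grasp_force: 0.0
```

Request:
{"name": "jog_arm", "arguments": {"rows": [{"x": 34,"y": -9,"z": 0,"ax": 0,"ay": 0,"az": 0,"fingers": 0},{"x": 34,"y": -9,"z": 0,"ax": 0,"ay": 0,"az": 0,"fingers": 0},{"x": 34,"y": -9,"z": 0,"ax": 0,"ay": 0,"az": 0,"fingers": 0},{"x": 34,"y": -9,"z": 0,"ax": 0,"ay": 0,"az": 0,"fingers": 0},{"x": 34,"y": -9,"z": 0,"ax": 0,"ay": 0,"az": 0,"fingers": 0},{"x": 34,"y": -9,"z": 0,"ax": 0,"ay": 0,"az": 0,"fingers": 0},{"x": 34,"y": -9,"z": 0,"ax": 0,"ay": 0,"az": 0,"fingers": 0},{"x": 0,"y": 0,"z": 0,"ax": 0,"ay": 0,"az": 0,"fingers": 0}]}}

```text
t: 13.25
eef_pos: [0.5431, 0.2613, 0.1817]
tool_rot: [-0.002, 0.881, 0.472, -0.001]
contact_force: [-0.9, 0.2, 0.4]
gripper_width: 0.001
grasp_force: 0.0
```

Run:
```python
from station import bot
from h import *
ims=[]
for n,box in(("top",(245,160,315,255)),("side",(235,195,315,250))):
    im=bot.read_camera(n)["pixels"];x0,y0,x1,y1=box
    ims.append(cv2.resize(im[y0:y1,x0:x1,::-1],(332,450) if n=="top" else (440,450),interpolation=cv2.INTER_CUBIC))
cv2.imwrite("pics/6.png",np.hstack(ims))
```

```text
(no output)
```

View pics/6.png

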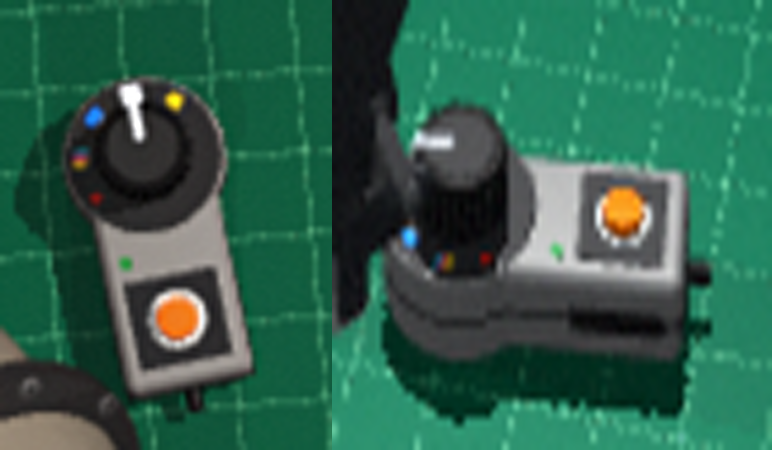

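The line is still on the square (about 130,95 in the left half), the key is back up (625,208), and the meter hasn't moved. I'll hand in.

```bash
python3 -c "
from station import bot
print(bot.hand_in())"
```

```text
the job is handed in; nothing more can be done
None
```

I handed the job in with the dial's line on the white square and the orange key pressed fully down and back up; the last pictures show the meter in place, but hand-in returned no verdict.

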